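# Index a carver's turntable to the mark by exact clicks

## Task

On the carving bench, turn the clicking index wheel clockwise (seen from above) with light flicks of a fingertip against the tabs on its edge, until the orange tab rests over the white pointer, and leave it settled in that click. Let the wheel come to rest in each of the last two clicks before the mark, and never run past the mark. Do not touch the carved rosette on top, and leave the wood offcuts and the hammer where they lie.

Things in the scene. Friction and masses are not known exactly. Their poses are not given: they have to be found in the camera images.
- turntable: Foot of the index turntable, screwed to the bench: green plate 130 x 130 mm, 10 mm thick, under a green drum 116 mm across, 28 mm high. Origin on the wheel's axis at bench height, z up; x axis along the white pointer, a low blade 12 mm high reaching 118 mm from the axis. Outside the drum the space below the tabs is free down to the plate and pointer.
- wheel_axis (a point): Point on the wheel's vertical axis at the top face of its aluminium disc, 65 mm above the bench. The disc is 110 mm across and 17 mm thick (48 to 65 mm above the bench), with 10 upright radial tabs around its edge, 36 degrees apart: one orange, nine pale wood. At 75 mm from the axis about 39 mm is free between neighbouring tabs.
- pointer_tip (a point): Tip of the white pointer, fixed to the foot, 118 mm from the wheel's axis, 12 mm above the bench.
- orange_tab (a point): Middle of the top edge of the orange tab, 75 mm from the wheel's axis, 85 mm above the bench; turns with the wheel. Every tab is a plate 7 mm thick, standing out from the disc's edge (55 mm from the axis) to 85 mm from the axis, and reaching from 50 to 85 mm above the bench.
- wheel (a joint): Turn of the wheel, rad, growing clockwise seen from above; 0 with the orange tab over the pointer. Starts 3 to 5 clicks short (about -3.14 to -1.88). A click is 36 degrees (0.628 rad); in each a tab stands over the pointer. A sprung ball holds it: about 2 N sideways on a tab leaves a click; past half way it snaps on to the next and stops. A fast flick carries further.
- rosette: Carved wooden rosette fixed on the wheel's disc, 68 mm across, top 88 mm above the bench. Origin at the centre of its underside. Not to be touched.
- offcut_a: Loose pale wood offcut 55 x 35 x 22 mm lying near the turntable, origin at the centre of its underside. Leave alone.
- offcut_b: Loose brown wood offcut 50 x 40 x 28 mm lying near the turntable, origin at the centre of its underside. Leave alone.
- hammer: Loose hammer lying on the bench to the robot's right. Origin under its middle. Leave alone.

How it is judged (in metres and radians):
On the way, in this order (a step that is already met when the one before it is completed fails the run):
1. the wheel rests in the second click before the mark (value of joint wheel between -1.3766 and -1.1366 rad and velocity of joint wheel between -0.15 and 0.15 rad/s), for 0.2 s.
2. the wheel rests in the last click before the mark (value of joint wheel between -0.7483 and -0.5083 rad and velocity of joint wheel between -0.15 and 0.15 rad/s), for 0.2 s.
3. the wheel rests with the orange tab over the pointer (value of joint wheel between -0.12 and 0.12 rad and velocity of joint wheel between -0.15 and 0.15 rad/s), for 0.2 s.
At the end, for the whole second after the job is handed in: The wheel is at rest with the orange tab over the pointer (joint within 0.12 rad of 0, slower than 0.15 rad/s), reached clockwise, and the offcuts and hammer lie within 15 mm of where they started (all of step 3 and distance of each of offcut_a, offcut_b, hammer from where it was at the start of the episode below 0.015 m); the robot touches nothing.
It fails at once if the wheel or its foot is forced with more than 30 N, or touched by more of the robot than its fingers (contact force between the fingers and turntable above 30 N or contact force between the arm and turntable above 5 N).
It fails at once if the wheel runs past the mark by more than half a click (value of joint wheel above 0.314 rad).
It fails at once if the rosette is touched (contact force between any of the fingers, the arm and rosette above 1 N).
It fails at once if an offcut or the hammer is moved or lifted (distance of any of offcut_a, offcut_b, hammer from where it was at the start of the episode above 0.015 m).
It also fails if it takes over 72 s, if anything falls off the work surface, if the arm or the gripper's body presses on something with over 40 N, if the wrist force passes 120 N, or if a joint passes its speed limit or range.

## Robot

A 7-joint arm with a two-finger parallel gripper is mounted at the origin on the work surface. World frame = base frame: x ahead of the robot, y to its left, z up, the work surface at z = 0. Lengths are in mm, angles in degrees, forces in N, time in s.
With the tool pointing down it reaches from about 350 to 775 mm from the base axis. Payload 3.1 kg.
Tool frame: the origin (TCP) lies on the centre line of the jaws, within the pads' length; the fingertips stand 11 mm ahead of it and the grasp point (between the pads) lies 8 mm behind it; z points along the fingers, x is the direction in which the jaws open and shut, and the axes are right-handed (so a half turn about z gives the same grasp; the last joint's range is limited). The gripper opens to 85 mm and grips with 20 to 120 N. Pads are 22 mm wide; open, the fingers measure 114 mm over their backs; the gripper's body (76 mm by 85 mm) begins 54 mm behind the grasp point. The pads swing forward as they close: fully open they stand 13 mm farther back than shut.
Start: joints at [-66.446, 17.813, 0.802, 86.603, -0.252, 75.585, -1.558], TCP at [240.593, 494.603, 242.304] pointing down, gripper open.
Joint ranges: [-154.91, 154.91], [-16.99, 109.72], [-72.82, 74.43], [7.12, 147.25], [-82.49, 262.49], [11.32, 116.49], [-174.64, 174.64]. Speed limits (degrees/s): [159.86, 159.86, 180, 180, 180, 180, 180].

## Interface

Orientations are given as [roll, pitch, yaw] about the fixed x, y, z axes, in that order (R = Rz(yaw) Ry(pitch) Rx(roll)).
In Python, from workcell import r gives the robot as it stands.
- The arm moves only by the tool drive_tool, never from a script. Its arguments are lists of equal length, an entry for each row: "delta_pos": the shift along the tool's x, y, z in m, a list of three; "twist": the turn about the tool's z in rad. A call has 1 to 8 rows; each row is the pose to reach, as a shift and turn from the pose commanded when the call began, along the tool's axes at that moment; what a row does not reach only later rows make up. A row lasts 1/8 s, in which the tool goes at most 62.5 mm and 10.7 degrees, less where a joint would pass 70% of its speed; a pose out of reach is approached as far as the arm can. A call with a gripper value outside its range is refused whole. "jaw" is the finger opening in m, from 0 to 0.0854, set as the call begins (left out, the last holds). The fingers move at their own pace and stop on an object; "force" is the grip in N (left out, the last holds). Time passes only in rows, so rows that repeat a pose let the fingers close. It gives the time, the measured TCP pose, the force and the opening at its end, in the units of the state.
- r.observe(): the state, without advancing time (a new reading comes with each control period).
- r.camera(name): name is "side" or "top"; returns the picture (384x512x3 uint8, blue, green, red); there is no depth.
- r.get_calibration(name): a dict with "fov_y" (degrees; the focal length in pixels is half the picture's height over the tangent of half this angle, whatever the lens; pixels are square), "cx", "cy" (the principal point, pixels), "rvec" (rotation vector, rad) and "tvec" (3), from world to camera coordinates, as OpenCV has them. Camera axes: x right, y down, z forward; pixel columns grow to the right and rows downward; lengths in mm; the calibration is good to about 2 mm. A picture is of the moment at which its call begins. get_calibration takes no time and is no camera call.
- r.job_done(): hands the job in, once; it reports no verdict.
The state is a dict: "time": time; "joint_positions": joint angles; "joint_velocities": joint speeds; "joint_efforts": joint torques, N m; "tcp_pos": TCP position; "eef_rot": TCP orientation; "force": force on the tool from outside, world axes, zero at the start; "wrist_torque": the same for the moment, N m; "width": finger opening in mm.
Only numpy, scipy, OpenCV 4.12 (cv2) and the standard library are available. Lean on these libraries where they do the work, as an engineer would, in place of code of your own. Each camera call takes 0.05 s, during which the arm holds its last target.

## Working session

There is one attempt and no reset: what is moved stays moved. The work goes in short steps, Python scripts to look and compute and a tool call to move; the robot and the scene stay as the last step left them, time stands still between calls to the robot, and variables do not carry over. Pictures are saved under pics/ and viewed, and the job is handed in when it is done.

Besides the shell and the picture viewer there is one more tool, called as name([rows], argument=value, ...), one row to a line, values as JSON. drive_tool: Moves the arm, as the interface text tells. Its arguments: {"type":"object","properties":{"delta_pos":{"type":"array"},"twist":{"type":"array"},"jaw":{"type":"number"},"force":{"type":"number"}},"required":["delta_pos","twist"]}

```bash
mkdir -p pics; python3 - <<'E'
from workcell import r
import cv2
for n in("top","side"):
    cv2.imwrite(f"pics/{n}0.png",r.camera(n)); print(n,r.get_calibration(n))
print(r.observe())
E
```

```text
top {'fov_y': 47.231890107448194, 'cx': 250.81521804264418, 'cy': 194.9960344514664, 'rvec': array([ 2.16629954, -2.11026496,  0.23104829]), 'tvec': array([-127.93863538,  526.35431552,  952.95546274])}
side {'fov_y': 45.121124648147365, 'cx': 257.2889967210715, 'cy': 194.2615817989297, 'rvec': array([ 2.19011039, -0.89309177,  0.40847796]), 'tvec': array([-463.92590258,  245.4108624 ,  987.97742723])}
{'time': 0.1, 'joint_positions': array([-66.44592575,  17.85952255,   0.80337037,  86.68174805,
        -0.25347077,  75.58314459,  -1.55951419]), 'joint_velocities': array([-0.04041202, -0.0396228 , -0.02602616, -0.26476351, -0.12847518,
        0.01059979,  0.00109602]), 'joint_efforts': array([ 7.47371414e-04, -3.80856228e+01,  1.46804717e-01, -2.31241912e+01,
        1.23224812e-02,  8.12399550e-03,  1.76820148e-06]), 'tcp_pos': array([240.33848779, 494.02606418, 241.30178369]), 'eef_rot': array([1.79995642e+02, 1.22560537e-01, 6.40581106e+01]), 'force': array([ 0.39333765, -0.35496155, -0.4036941 ]), 'wrist_torque': array([-0.02321909,  0.00278483,  0.07430214]), 'width': 85.56640822846624}
```

View pics/top0.png

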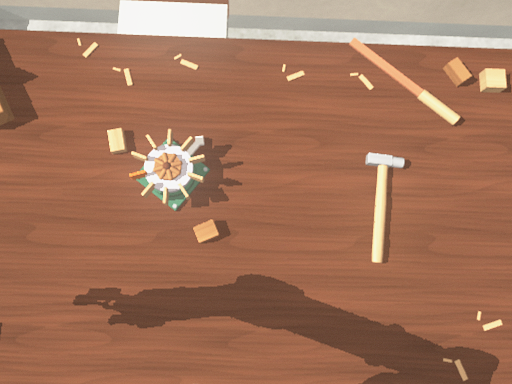

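View pics/side0.png

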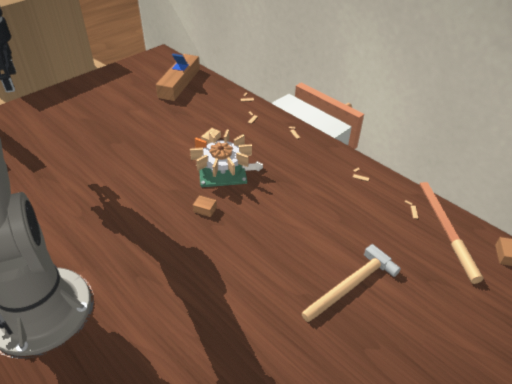

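```bash
cat > h.py <<'E'
import numpy as np,cv2
from workcell import r
def cal(n):
    c=r.get_calibration(n); f=192/np.tan(np.radians(c['fov_y']/2))
    K=np.array([[f,0,c['cx']],[0,f,c['cy']],[0,0,1]]);R,_=cv2.Rodrigues(c['rvec']);return K,R,np.array(c['tvec'])
def proj(n,P):
    K,R,t=cal(n);p=(R@np.atleast_2d(P).T).T+t;p=p@K.T;return p[:,:2]/p[:,2:]
def ray(n,u,v,z):
    K,R,t=cal(n);d=R.T@np.linalg.inv(K)@[u,v,1];C=-R.T@t;return C+d*(z-C[2])/d[2]
E
python3 - <<'E'
from h import *
a=cv2.imread("pics/top0.png")[110:255,95:240]; cv2.imwrite("pics/top0z.png",cv2.resize(a,(580,580),interpolation=cv2.INTER_CUBIC))
a=cv2.imread("pics/side0.png")[115:225,170:290]; cv2.imwrite("pics/side0z.png",cv2.resize(a,(600,550),interpolation=cv2.INTER_CUBIC))
for n in("top","side"):
    K,R,t=cal(n);print(n,-R.T@t, K[0,0])
print(ray("top",168,167,88),ray("top",203,139,12),ray("top",131,176,85))
E
```

```text
top [ 344.98808672  -85.6753629  1036.91090556] 439.1374781148781
side [ -69.27627747 -705.10882151  865.78027142] 462.1467268366539
[580.14193337  71.59431327  88.        ] [671.41205908   3.89815742  12.        ] [557.94082992 151.94010319  85.        ]
```

View pics/top0z.png

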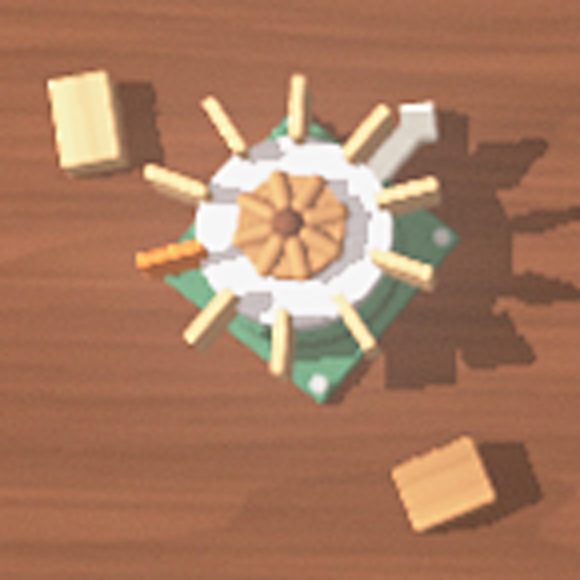

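View pics/side0z.png

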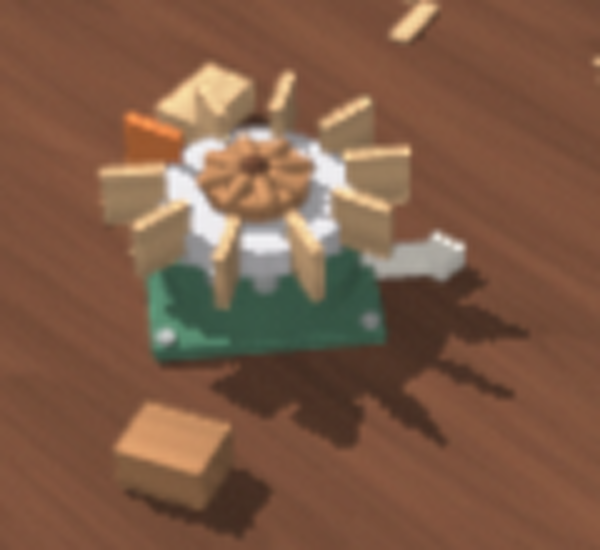

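```bash
python3 - <<'E'
from h import *
from scipy.optimize import least_squares
tz=np.array([[137,262],[147,172],[205,100],[298,76],[386,110],[437,184],[432,275],[370,350],[279,372],[190,343]])
tp=(tz+.5)/4-.5+[95,110]
k=np.array([4,3,2,1,0,-1,-2,-3,-4,-5])
def tips(X,Y,a,z=85,rr=85): 
    an=a+np.radians(36*k); return np.c_[X+rr*np.cos(an),Y+rr*np.sin(an),0*an+z]
f=lambda q:(proj("top",tips(*q))-tp).ravel()
s=least_squares(f,[580,72,-.64],loss='soft_l1');print(s.x[:2],np.degrees(s.x[2]));print(s.fun.reshape(-1,2).round(1))
X,Y,a=s.x
pt=[[X+118*np.cos(a),Y+118*np.sin(a),12]]
print("pointer tip pred",proj("top",pt),proj("side",pt),"wheel top",proj("side",[[X,Y,88]]))
for n,(ox,oy,w,h,sc) in dict(top=(95,110,145,145,4),side=(170,115,120,110,5)).items():
    im=cv2.imread(f"pics/{n}0.png")[oy:oy+h,ox:ox+w];im=cv2.resize(im,(w*sc,h*sc),interpolation=cv2.INTER_CUBIC)
    for rr in(55,85):
      for z in(50,85):
        for p in (proj(n,tips(X,Y,a,z,rr))-[ox,oy]+.5)*sc-.5: cv2.circle(im,tuple(int(round(c)) for c in p),3,(255,0,0) if z==85 else (0,0,255),-1)
    p=(proj(n,pt)-[ox,oy]+.5)*sc-.5;cv2.circle(im,tuple(int(round(c)) for c in p[0]),4,(255,0,255),-1)
    cv2.imwrite(f"pics/fit_{n}.png",im)
E
```

```text
[584.37769664  75.1212371 ] -36.54299771483653
[[ 0.2  0.4]
 [-0.3 -0.1]
 [ 0.6  0.2]
 [ 0.2  0.2]
 [-0.1 -0.4]
 [-0.1 -0.1]
 [-0.   0. ]
 [ 0.3 -0.4]
 [-0.3  0.6]
 [-0.5 -0.4]]
pointer tip pred [[202.74051544 135.91725797]] [[262.30004643 163.70942739]] wheel top [[220.59057026 145.71649116]]
```

View pics/fit_top.png

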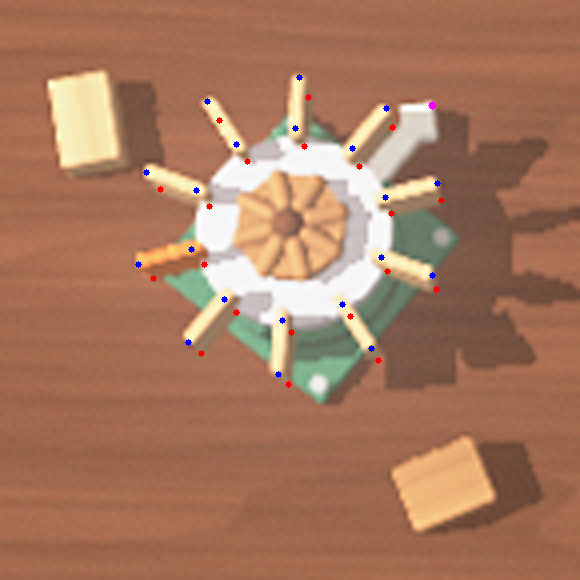

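View pics/fit_side.png

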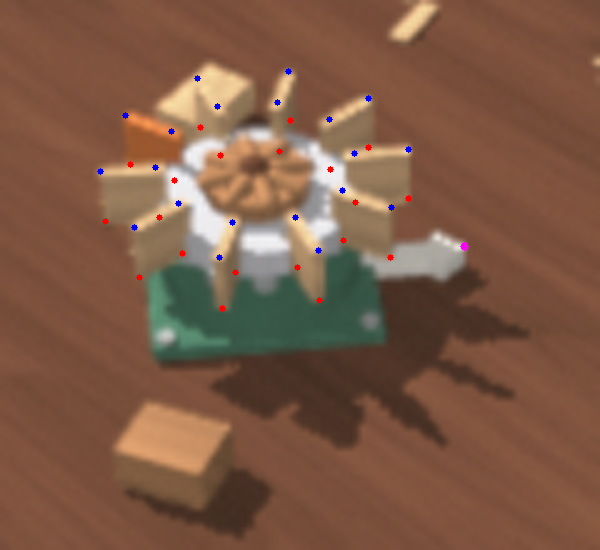

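```bash
cat >> h.py <<'E'
from scipy.spatial.transform import Rotation as Rn
def delta(target,yaw=None,cmd=None):
    s=r.observe();R=Rn.from_euler('xyz',s['eef_rot'],degrees=True)
    p=s['tcp_pos'] if cmd is None else np.array(cmd)
    print("delta m",((R.inv().apply(np.array(target)-p))/1000).round(4), "twist",None if yaw is None else -np.radians(yaw-s['eef_rot'][2]),"pose",s['tcp_pos'].round(1),s['eef_rot'].round(2),"F",s['force'].round(1),"w",s['width'],s['time'])
E
python3 -c "
from h import *
delta([581,-14,200],71.5,[240.593,494.603,242.304])"
```

```text
delta m [-0.3083  0.5286  0.043 ] twist -0.12988547294897396 pose [240.3 494.  241.3] [1.800e+02 1.200e-01 6.406e+01] F [ 0.4 -0.4 -0.4] w 85.56640822846624 0.1
```

drive_tool([
  [-0.015, 0.026, 0.002],
  [-0.038, 0.066, 0.005],
  [-0.065, 0.112, 0.009],
  [-0.091, 0.157, 0.013],
  [-0.117, 0.201, 0.016],
  [-0.142, 0.244, 0.02],
  [-0.16, 0.275, 0.022],
  [-0.17, 0.292, 0.024],
], twist=[-0.01, -0.03, -0.05, -0.07, -0.09, -0.11, -0.125, -0.13], jaw=0.0, force=20)

```text
time: 1.1
tcp_pos: [429.7, 211.3, 217.9]
eef_rot: [180.0, 0.1, 71.3]
force: [-0.3, -0.5, -0.5]
width: 0.2
```

```bash
python3 -c "
from h import *
delta([581,-14,200],71.5)"
```

```text
delta m [-0.1649  0.2155  0.0181] twist -0.0034490107226415943 pose [429.7 211.3 217.9] [1.80e+02 7.00e-02 7.13e+01] F [-0.3 -0.5 -0.5] w 0.15980894774032578 1.1
```

drive_tool([
  [-0.01, 0.013, 0.001],
  [-0.03, 0.039, 0.003],
  [-0.06, 0.078, 0.006],
  [-0.092, 0.12, 0.01],
  [-0.125, 0.163, 0.014],
  [-0.15, 0.196, 0.016],
  [-0.163, 0.213, 0.018],
  [-0.165, 0.2155, 0.018],
], twist=[0, 0, 0, 0, 0, 0, -0.003, -0.003])

```text
time: 2.1
tcp_pos: [580.7, -13.0, 199.4]
eef_rot: [-179.9, 0.1, 71.5]
force: [0.2, 0.9, -0.6]
width: 0.1
```

```bash
python3 -c "
from h import *
cv2.imwrite('pics/t1.png',cv2.resize(r.camera('top')[80:272,60:316],(768,576)))
cv2.imwrite('pics/s1.png',cv2.resize(r.camera('side')[60:252,130:386],(768,576)))
delta([581,-14.4,78],71.5)"
```

```text
delta m [-0.0038  0.0021  0.1218] twist 0.003284329314743739 pose [580.4 -10.2 199.8] [-1.7991e+02 -2.0000e-02  7.1690e+01] F [-0.3  0.9 -0.5] w 0.25580420598556375 2.2
```

View pics/s1.png

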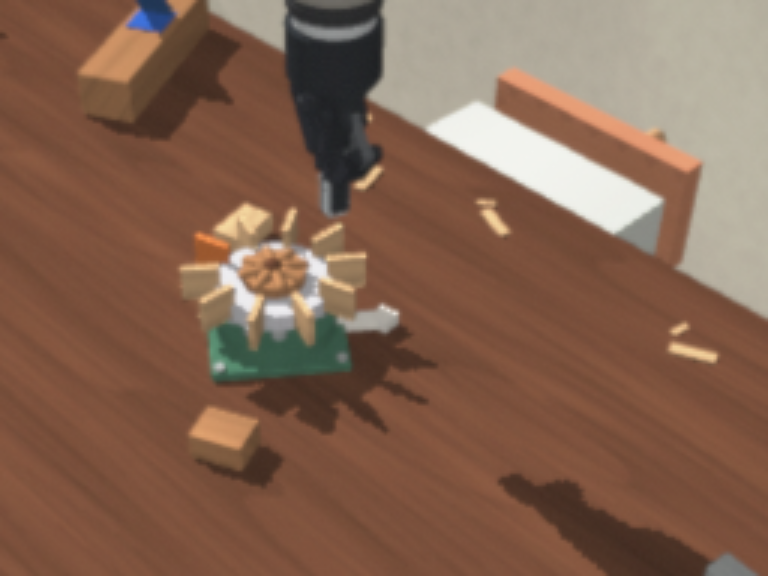

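View pics/t1.png

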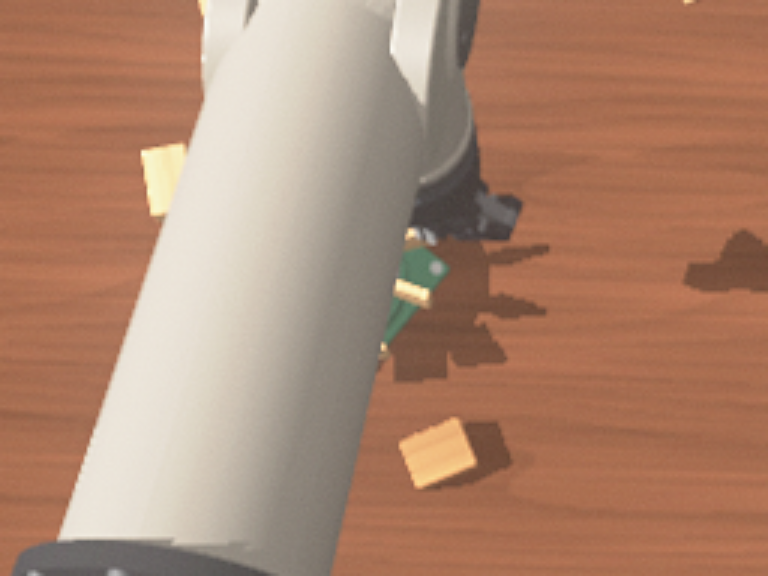

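drive_tool([
  [-0.004, 0.002, 0.01],
  [-0.004, 0.002, 0.03],
  [-0.004, 0.002, 0.05],
  [-0.004, 0.002, 0.07],
  [-0.004, 0.002, 0.08],
  [-0.004, 0.002, 0.083],
  [-0.004, 0.002, 0.083],
  [-0.004, 0.002, 0.083],
], twist=[0.003, 0.003, 0.003, 0.003, 0.003, 0.003, 0.003, 0.003])

```text
time: 3.2
tcp_pos: [582.1, -15.3, 118.2]
eef_rot: [179.9, -0.0, 71.5]
force: [-0.8, 0.0, -0.4]
width: 0.1
```

```bash
python3 -c "
from h import *
cv2.imwrite('pics/s2.png',cv2.resize(r.camera('side')[80:208,150:310],(800,640))[:600])
delta([581,-14.4,78],71.5)"
```

```text
delta m [ 0.0005 -0.0014  0.0401] twist 0.00020797035114836102 pose [582.1 -15.3 118.1] [ 1.7991e+02 -3.0000e-02  7.1510e+01] F [ 0.4  0.4 -1. ] w 0.011479471093494616 3.25
```

View pics/s2.png

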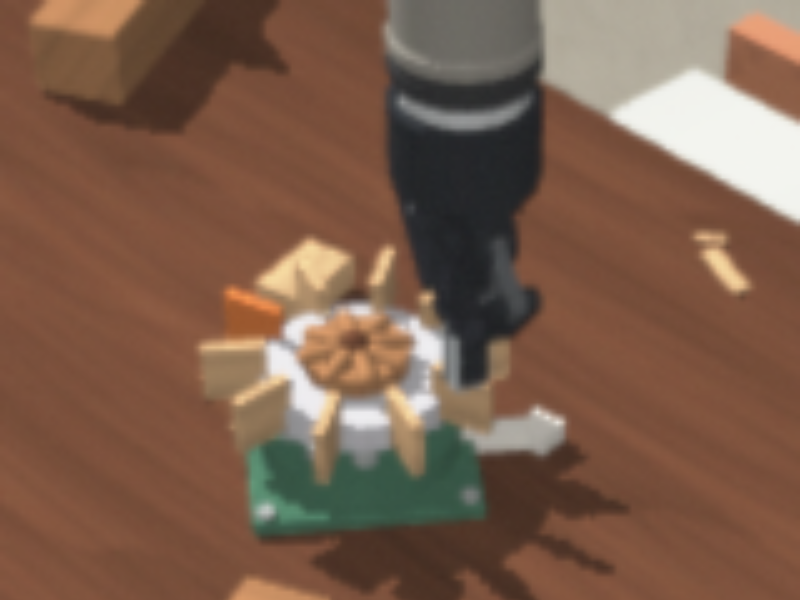

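drive_tool([
  [0, -0.001, 0.006],
  [0, -0.001, 0.014],
  [0, -0.001, 0.022],
  [0, -0.001, 0.03],
  [0, -0.001, 0.036],
  [0, -0.001, 0.039],
  [0, -0.001, 0.039],
], twist=[0, 0, 0, 0, 0, 0, 0])

```text
time: 4.12
tcp_pos: [580.5, -15.0, 78.1]
eef_rot: [-180.0, 0.0, 71.5]
force: [-0.4, -0.4, 0.7]
width: -0.1
```

```bash
python3 -c "
from h import *
cv2.imwrite('pics/s3.png',cv2.resize(r.camera('side')[80:208,150:310],(800,640))[:600])
delta([532.4,1.8,78],71.5)"
```

```text
delta m [ 0.0006 -0.0511  0.0004] twist 0.00018149861836546733 pose [580.7 -14.9  78.4] [179.99  -0.    71.51] F [ 0.4 -1.   0.1] w 0.328421263652267 4.175
```

View pics/s3.png

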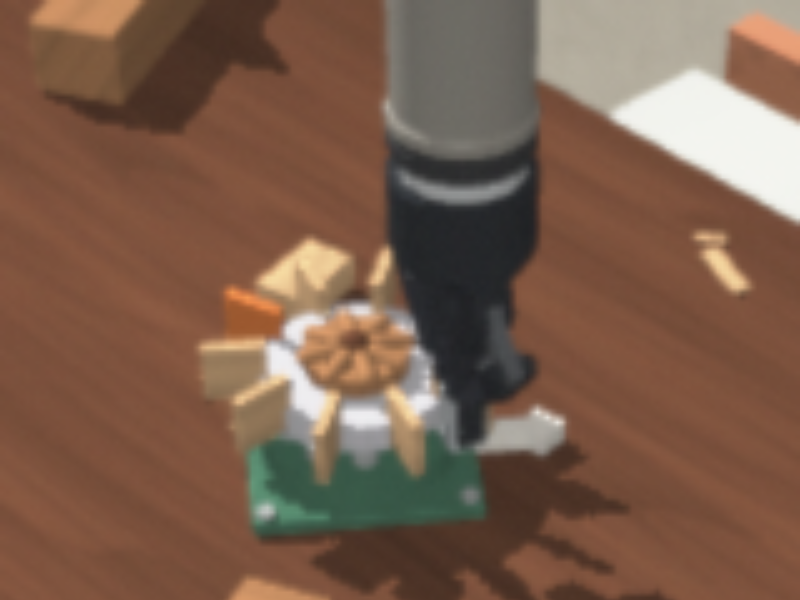

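```bash
python3 -c "
from h import *
f=lambda P:((proj('side',P)-[150,80])*5).round()
print('tip',f([[580.7,-14.9,67.4]]),'tip2',f([[582,-15.3,107]]))
for a in(-36.5,-72.5,-108.5,-144.5):
  c,s=np.cos(np.radians(a)),np.sin(np.radians(a));print(a,f([[584.4+q*c,75.1+q*s,85] for q in(55,85)]),f([[584.4+85*c,75.1+85*s,50]]))"
```

```text
tip [[461. 437.]] tip2 [[463. 378.]]
-36.5 [[452. 326.]
 [506. 322.]] [[506. 371.]]
-72.5 [[440. 363.]
 [489. 380.]] [[489. 430.]]
-108.5 [[394. 390.]
 [416. 423.]] [[418. 473.]]
-144.5 [[330. 395.]
 [317. 430.]] [[320. 481.]]
```

drive_tool([
  [0, -0.006, 0],
  [0, -0.012, 0],
  [0, -0.018, 0],
  [0, -0.025, 0],
  [0, -0.032, 0],
  [0, -0.039, 0],
  [0, -0.046, 0],
  [0, -0.05, 0],
], twist=[0, 0, 0, 0, 0, 0, 0, 0])

```text
time: 5.18
tcp_pos: [532.3, 1.2, 78.2]
eef_rot: [-180.0, 0.0, 71.5]
force: [0.2, 0.9, 0.9]
width: -0.0
```

```bash
python3 -c "
from h import *
cv2.imwrite('pics/s4.png',cv2.resize(r.camera('side')[80:208,150:310],(800,640))[:600])
delta([532.4,1.8,78],71.5)"
```

```text
delta m [0.0006 0.0003 0.0001] twist 0.0005345754759372746 pose [532.    1.3  78.1] [-179.92    0.     71.53] F [ 0.1 -0.6 -0.4] w 0.25572240522871803 5.225
```

View pics/s4.png

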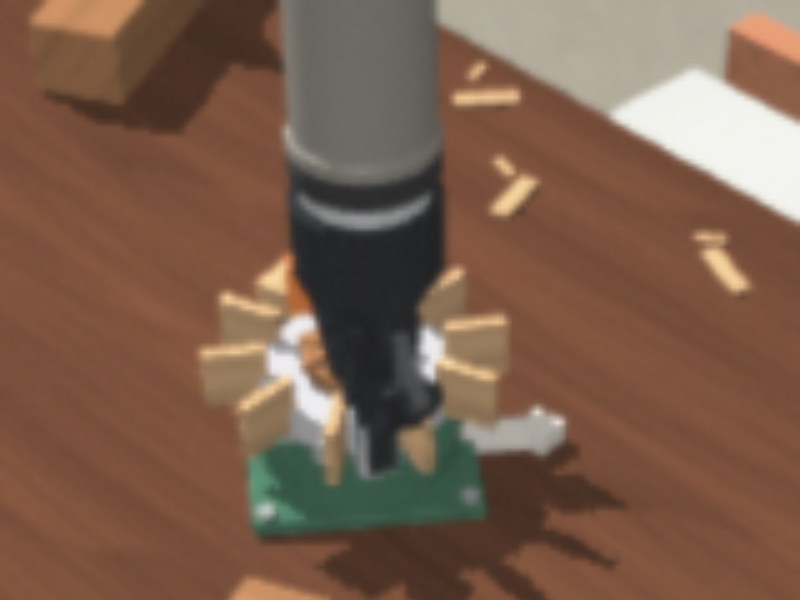

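drive_tool([
  [0, 0, -0.005],
  [0, 0, -0.015],
  [0, 0, -0.028],
  [0, 0, -0.038],
  [0, 0, -0.042],
  [0, 0, -0.042],
], twist=[0, 0, 0, 0, 0, 0])

```text
time: 5.98
tcp_pos: [533.3, 1.0, 120.7]
eef_rot: [180.0, -0.0, 71.5]
force: [0.5, 0.4, -0.1]
width: -0.0
```

```bash
cat >> h.py <<'E'
def show(name):
    im=cv2.resize(r.camera('side')[80:208,150:310],(800,640))[:600]
    for k in range(10):
        a=np.radians(-36.5+36*k)
        for z in(50,85):
            p=(proj('side',[[584.4+85*np.cos(a),75.1+85*np.sin(a),z]])[0]-[150,80]+.5)*5-.5
            cv2.circle(im,(int(p[0]),int(p[1])),3,(255,0,0),-1)
    cv2.imwrite(name,im)
E
python3 -c "
from h import *
show('pics/s5.png')
delta([581,-14.4,120],71.5)"
```

```text
delta m [0.0006 0.0504 0.0003] twist 0.0002530816133253582 pose [533.    1.  120.3] [-179.99   -0.     71.51] F [-0.4  0.6 -0.4] w -0.5015845660253094 6.025
```

View pics/s5.png

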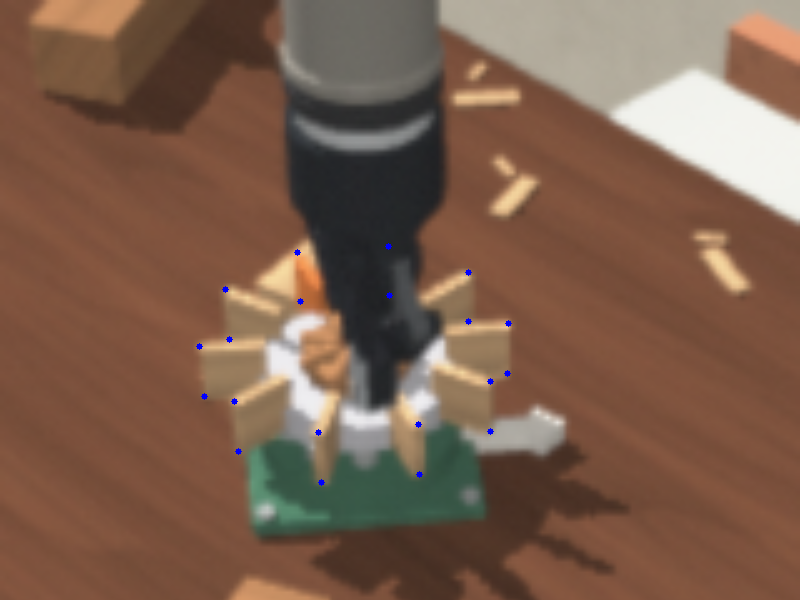

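drive_tool([
  [0, 0.01, 0],
  [0, 0.03, 0],
  [0, 0.045, 0],
  [0.0005, 0.05, 0],
  [0.0005, 0.05, 0.01],
  [0.0005, 0.05, 0.024],
  [0.0005, 0.05, 0.037],
  [0.0005, 0.05, 0.042],
], twist=[0, 0, 0, 0, 0, 0, 0, 0])

```text
time: 7.02
tcp_pos: [579.3, -14.2, 76.6]
eef_rot: [-179.8, 0.0, 71.5]
force: [0.7, -0.8, -0.4]
width: 0.2
```

```bash
python3 -c "
from h import *
show('pics/s6.png')
delta([532.4,1.8,78],71.5)"
```

```text
delta m [ 0.0003 -0.0497 -0.0013] twist 0.000341989012201429 pose [579.5 -14.2  76.6] [-1.7984e+02  5.0000e-02  7.1520e+01] F [-0.7  0.1  1. ] w 0.2957529278131592 7.075
```

View pics/s6.png

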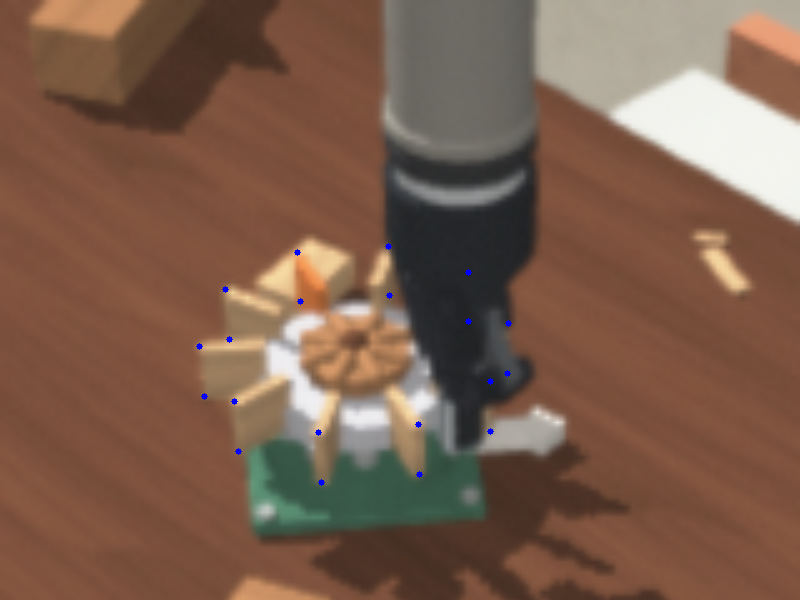

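drive_tool([
  [0, -0.006, 0],
  [0, -0.012, 0],
  [0, -0.018, 0],
  [0, -0.025, 0],
  [0, -0.032, 0],
  [0, -0.039, 0],
  [0, -0.045, 0],
  [0, -0.049, 0],
], twist=[0, 0, 0, 0, 0, 0, 0, 0])

```text
time: 8.07
tcp_pos: [533.5, 1.2, 78.2]
eef_rot: [-180.0, 0.0, 71.5]
force: [0.2, -0.9, 0.2]
width: 0.1
```

```bash
python3 -c "
from h import *
show('pics/s7.png')
for i in range(5): r.camera('side')
show('pics/s7b.png')
delta([532.4,1.8,78],71.5)"
```

```text
delta m [ 0.0002 -0.0023  0.0003] twist -2.8299649843859315e-05 pose [534.5   0.9  78.3] [179.98   0.    71.5 ] F [-0.3 -0.6  0.4] w -0.2589729369635969 8.425
```

View pics/s7.png

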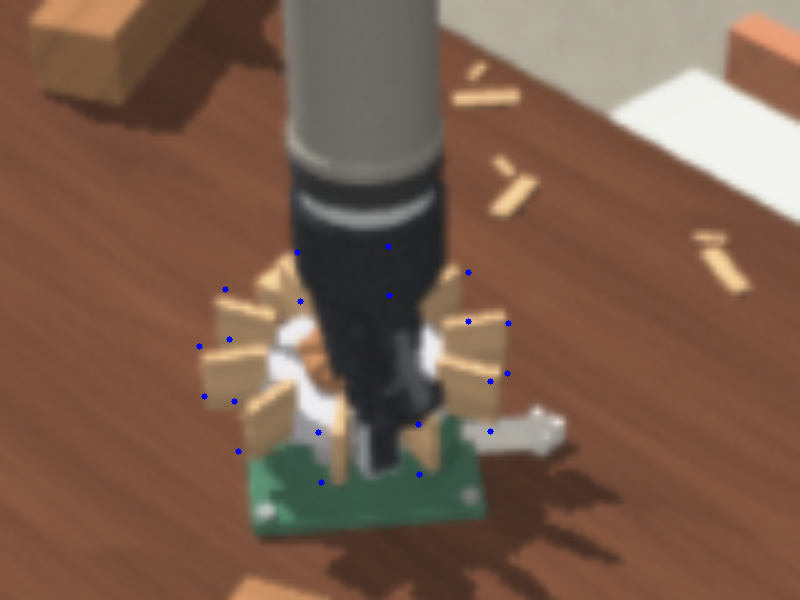

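View pics/s7b.png

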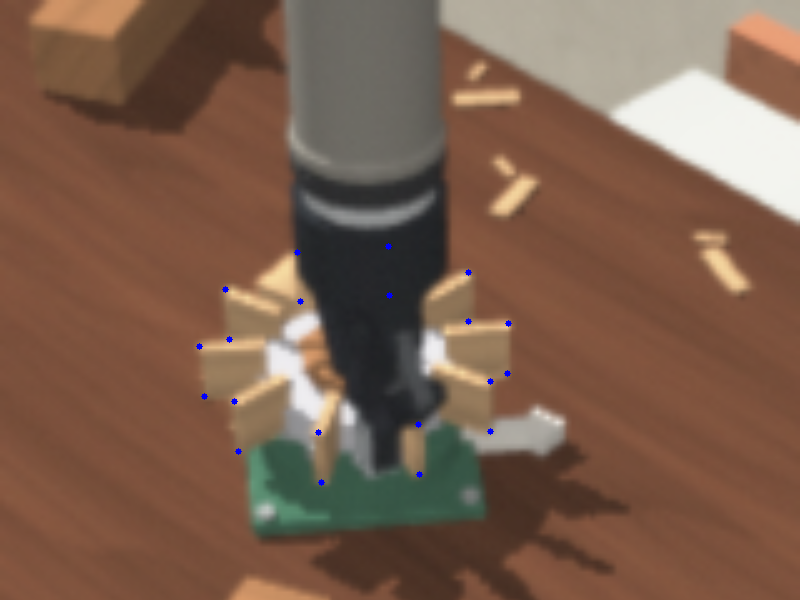

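drive_tool([
  [0, 0, 0],
  [0, 0, 0],
  [0, 0, -0.005],
  [0, 0, -0.015],
  [0, 0, -0.028],
  [0, 0, -0.038],
  [0, 0, -0.042],
  [0, 0, -0.042],
], twist=[0, 0, 0, 0, 0, 0, 0, 0])

```text
time: 9.43
tcp_pos: [534.5, 1.1, 120.7]
eef_rot: [180.0, -0.0, 71.5]
force: [-0.2, 0.3, 0.0]
width: 0.2
```

```bash
python3 -c "
from h import *
show('pics/s8.png')
delta([581,-14.4,120],71.5)"
```

```text
delta m [0.0001 0.0494 0.0003] twist 0.00026140233262876935 pose [534.1   1.2 120.3] [-179.99   -0.     71.51] F [-0.7 -0.2  0.2] w -0.18364509003196441 9.475
```

View pics/s8.png

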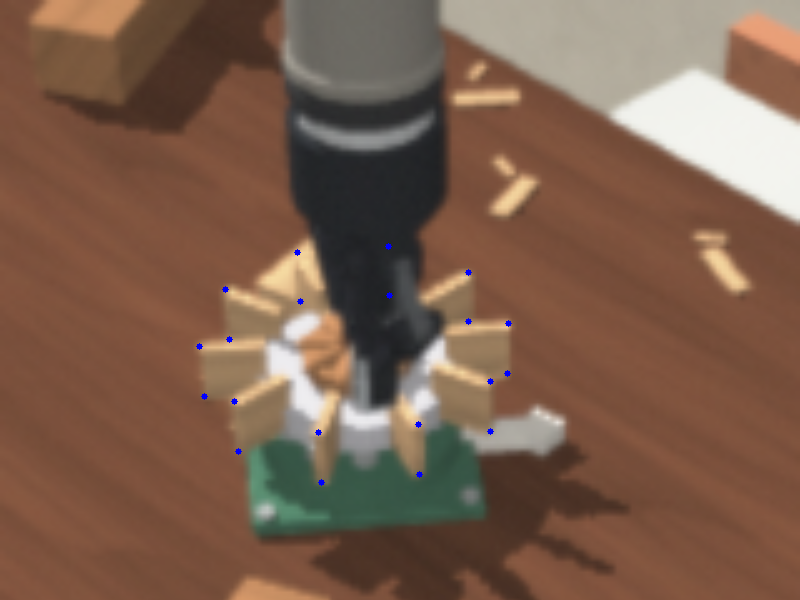

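The wheel sits on the nominal marks. Orange is hidden behind the gripper, at about (388,270), which is two clicks before the mark. Next I go back and descend.

drive_tool([
  [0, 0.01, 0],
  [0, 0.03, 0],
  [0, 0.045, 0],
  [0, 0.05, 0],
  [0, 0.05, 0.01],
  [0, 0.05, 0.024],
  [0, 0.05, 0.037],
  [0, 0.05, 0.042],
], twist=[0, 0, 0, 0, 0, 0, 0, 0])

```text
time: 10.48
tcp_pos: [580.3, -14.5, 76.6]
eef_rot: [-179.8, 0.0, 71.5]
force: [-0.0, 0.0, 0.8]
width: -0.1
```

```bash
python3 -c "
from h import *
show('pics/s9.png')
delta([532.4,1.8,78],71.5)"
```

```text
delta m [ 0.0003 -0.0507 -0.0013] twist 0.00033388550209967083 pose [580.4 -14.5  76.5] [-1.7983e+02  5.0000e-02  7.1520e+01] F [-0.7  0.7 -1.1] w 0.10744070466042556 10.525
```

View pics/s9.png

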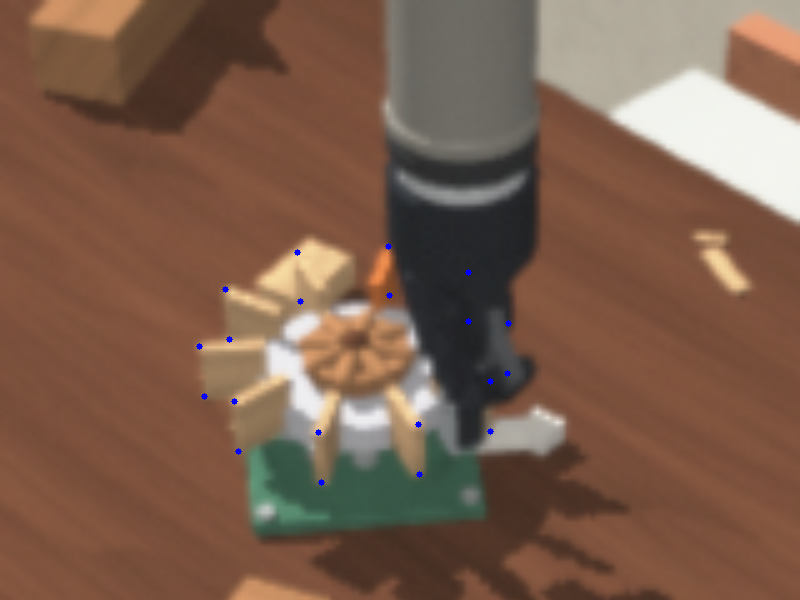

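Orange is at (382,275), two clicks before the mark as expected. I'll make the same stroke.

drive_tool([
  [0, -0.006, 0],
  [0, -0.012, 0],
  [0, -0.018, 0],
  [0, -0.025, 0],
  [0, -0.032, 0],
  [0, -0.039, 0],
  [0, -0.045, 0],
  [0, -0.049, 0],
], twist=[0, 0, 0, 0, 0, 0, 0, 0])

```text
time: 11.52
tcp_pos: [534.4, 0.9, 78.2]
eef_rot: [-180.0, 0.0, 71.5]
force: [-0.4, 0.0, -0.2]
width: 0.0
```

drive_tool([
  [0, 0, 0],
  [0, 0, 0],
  [0, 0, 0],
  [0, 0, 0],
  [0, 0, 0],
  [0, 0, 0],
], twist=[0, 0, 0, 0, 0, 0])

```text
time: 12.28
tcp_pos: [535.2, 0.7, 78.3]
eef_rot: [-180.0, 0.0, 71.5]
force: [0.5, 0.5, -0.1]
width: -0.7
```

drive_tool([
  [0, 0, -0.005],
  [0, 0, -0.015],
  [0, 0, -0.028],
  [0, 0, -0.038],
  [0, 0, -0.042],
  [0, 0, -0.042],
  [0, 0, -0.042],
], twist=[0, 0, 0, 0, 0, 0, 0])

```text
time: 13.15
tcp_pos: [534.8, 0.8, 119.9]
eef_rot: [-179.9, 0.0, 71.5]
force: [-0.2, 0.9, 0.3]
width: -0.3
```

```bash
python3 -c "
from h import *
show('pics/s10.png')
delta([581,-14.4,120],71.5)"
```

```text
delta m [ 0.0003  0.0487 -0.0002] twist 0.00018012759307025266 pose [534.8   0.8 119.8] [-1.7994e+02  2.0000e-02  7.1510e+01] F [-0.5 -0.5 -0.4] w 0.22111601237013126 13.2
```

View pics/s10.png

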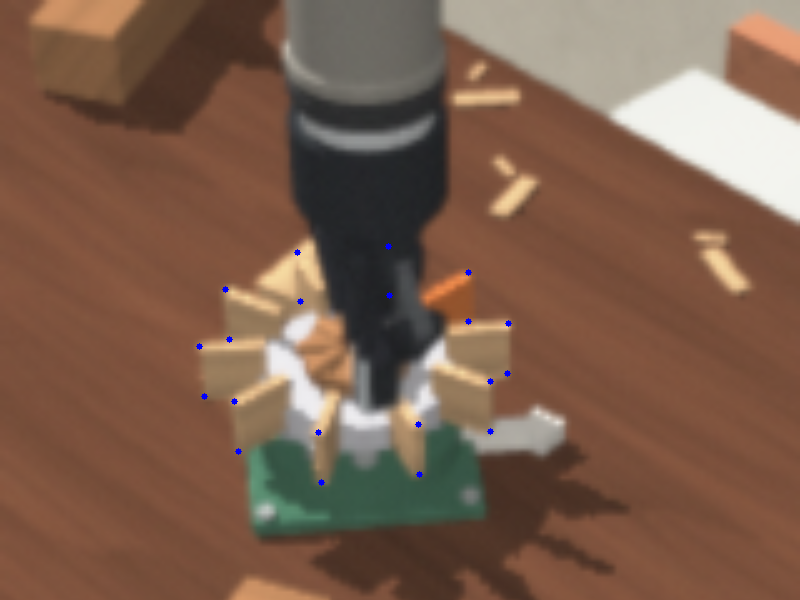

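Orange at (450,295) is settled one click before the mark, with every tab on its nominal point. Now the last stroke.

drive_tool([
  [0, 0.01, 0],
  [0, 0.03, 0],
  [0, 0.044, 0],
  [0, 0.049, 0],
  [0, 0.049, 0.01],
  [0, 0.049, 0.024],
  [0, 0.049, 0.037],
  [0, 0.049, 0.042],
], twist=[0, 0, 0, 0, 0, 0, 0, 0])

```text
time: 14.2
tcp_pos: [580.3, -14.5, 76.6]
eef_rot: [-179.8, 0.0, 71.5]
force: [-0.2, -0.2, 0.2]
width: 0.8
```

```bash
python3 -c "
from h import *
show('pics/s11.png')
delta([532.4,1.8,78],71.5)"
```

```text
delta m [ 0.0003 -0.0507 -0.0013] twist 0.0003180972291972913 pose [580.4 -14.6  76.5] [-1.7984e+02  5.0000e-02  7.1520e+01] F [-0.8 -0.6 -0.5] w 0.0052383207348514725 14.25
```

View pics/s11.png

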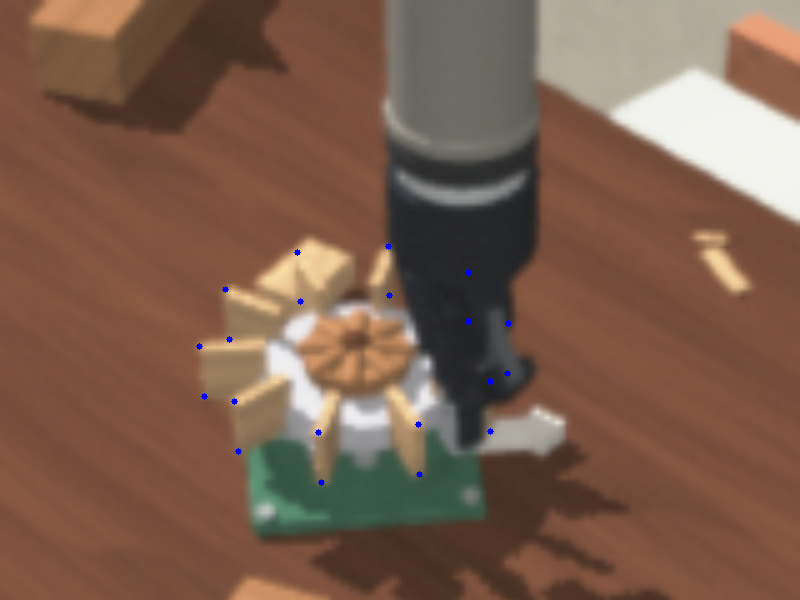

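drive_tool([
  [0, -0.006, 0],
  [0, -0.012, 0],
  [0, -0.018, 0],
  [0, -0.025, 0],
  [0, -0.032, 0],
  [0, -0.039, 0],
  [0, -0.045, 0],
  [0, -0.049, 0],
], twist=[0, 0, 0, 0, 0, 0, 0, 0])

```text
time: 15.25
tcp_pos: [534.4, 0.9, 78.2]
eef_rot: [-180.0, 0.0, 71.5]
force: [0.1, -0.0, 0.5]
width: 0.2
```

drive_tool([
  [0, 0, 0],
  [0, 0, 0],
  [0, 0, 0],
  [0, 0, 0],
  [0, 0, 0],
  [0, 0, 0],
], twist=[0, 0, 0, 0, 0, 0])

```text
time: 16.0
tcp_pos: [535.2, 0.7, 78.3]
eef_rot: [180.0, -0.0, 71.5]
force: [0.0, 0.6, 0.8]
width: -0.1
```

drive_tool([
  [0, 0, -0.005],
  [0, 0, -0.015],
  [0, 0, -0.03],
  [0, 0, -0.05],
  [0, 0, -0.075],
  [0, 0, -0.095],
  [0, 0, -0.1],
  [0, 0, -0.1],
], twist=[0, 0, 0, 0, 0, 0, 0, 0])

```text
time: 17.0
tcp_pos: [535.3, 0.8, 178.7]
eef_rot: [180.0, -0.0, 71.5]
force: [0.1, 0.3, 0.7]
width: -0.2
```

```bash
python3 -c "
from h import *
show('pics/s12.png')
delta([581,-14.4,120],71.5)"
```

```text
delta m [0.0002 0.0487 0.0579] twist 0.0002536251825202724 pose [534.8   0.8 178. ] [-1.7996e+02  1.0000e-02  7.1510e+01] F [-0.1  1.3 -0.5] w 0.09586461636384558 17.05
```

View pics/s12.png

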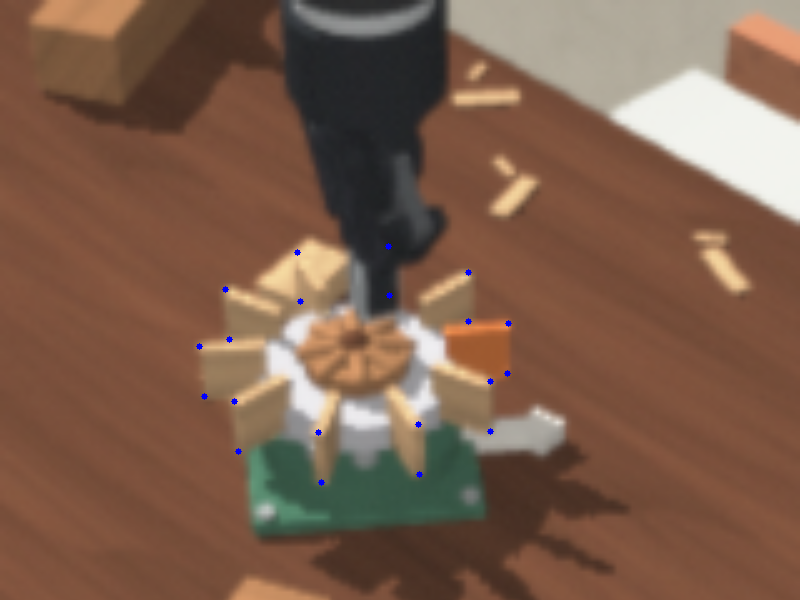

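```bash
python3 -c "
from h import *
b=r.camera('side').astype(int);a=cv2.imread('pics/side0.png').astype(int)
d=abs(a-b).max(2)
print('offcut_b',d[190:220,190:220].max(),'hammer',np.percentile(d[240:320,300:400],99.5))
print(r.job_done())"
```

```text
offcut_b 4 hammer 109.0
the job is handed in; nothing more can be done
None
```

```bash
python3 -c "
from h import *
b=r.camera('side');cv2.imwrite('pics/end.png',b)"
```

```text
the job is handed in; nothing more can be done
```

I turned the wheel four clicks clockwise, one slow fingertip stroke per click. The last picture before hand-in shows it at rest with the orange tab over the pointer. I lifted the finger clear after each stroke. The job was handed in at about 17 s.

- **Stops:** pictures showed the wheel settled on its click positions at two clicks before the mark, at one click before, and at the mark. It never ran past.
- **Forces:** the readings I saw at the end of each move stayed around 1 N. I saw no contact with the rosette.
- **Offcuts:** the brown one looked unchanged when I compared the first and last pictures. The pale one looked unmoved in the side pictures, by eye only.
- **Hammer (not confirmed):** comparing the first and last pictures showed a large brightness change around the hammer. The arm's shadow most likely moved over that area, since the arm never came near the hammer. I handed in in the same script, so I could not look again, and the camera refused a picture afterwards.

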